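# Test the cupboard light's door switch

## Robot

A 6-joint arm with a two-finger parallel gripper is mounted at the origin on the work surface. World frame = base frame: x ahead of the robot, y to its left, z up, the work surface at z = 0. Lengths are in m, angles in rad, forces in N, time in s.
With the tool pointing down it reaches from about 0.425 to 0.95 m from the base axis. Payload 14.7 kg.
Tool frame: the origin (TCP) lies at the very end of the fingers, on their centre line; the grasp point (between the pads) lies 19 mm behind it (arm.tcp_to_grasp is the distance from the TCP to the grasp point, in m); z points along the fingers, y is the direction in which the jaws open and shut (so a half turn about z gives the same grasp; the last joint's range is limited). The gripper opens to 85 mm and grips with 20 to 120 N. Pads are 22 mm wide; open, the fingers measure 114 mm over their backs; the gripper's body (76 mm by 85 mm) begins 54 mm behind the grasp point. The pads swing forward as they close: fully open they stand 13 mm farther back than shut.
Start: joints at [-1.28, 0.48, 1.596, -0, 1.065, -0.047], TCP at [0.215, -0.613, 0.231] pointing down, gripper open.
Joint ranges: [-2.75, 2.75], [-0.82, 2.05], [0.23, 2.67], [-1.56, 4.7], [0.09, 2.69], [-2.92, 2.92]. Speed limits (rad/s): [1.89, 1.89, 2.39, 3.01, 3.01, 3.01].

## Interface

Orientations are given as a rotation vector (axis times angle).
In Python, from bench import status, camera, close_job, arm gives the robot as it stands.
- The arm moves only by the shell command python3 -m jog 'ROWS'. ROWS is JSON, a list of rows, each a list of 3 entries, a list of its own where there are three numbers: the turn, a rotation vector about the world's x, y, z in degrees, then the shift along the world's x, y, z in mm, then the finger opening in mm, from 0 to 85.4. In form: [[[ax, ay, az], [tx, ty, tz], claw], ...]. A call has 1 to 20 rows; each row is the pose to reach, as a shift and turn from the pose commanded when the call began; what a row does not reach only later rows make up. A row lasts 1/12 s, in which the tool goes at most 41.7 mm and 7.16 degrees, less where a joint would pass 70% of its speed; a pose out of reach is approached as far as the arm can. A call with a gripper value outside its range is refused whole. The fingers move at their own pace and stop on an object; the grip force is fixed at half the most. Time passes only in rows, so rows that repeat a pose let the fingers close. It gives the time, the measured TCP pose, the force and the opening at its end, in the units of the state.
- status.observe(): the state, without advancing time (a new reading comes with each control period).
- camera(name): name is "side" or "top" or "wrist"; returns a dict with "pixels" (384x512x3 uint8, red, green, blue), "K" (3x3 intrinsics, pixels), "k1" (the pictures are not rectified: a ray, as slopes to the right and down, at radius r is drawn at 1 + k1 r^2 times it, then the intrinsics apply), "position" and "attitude" of the camera in the world; the wrist camera has in their place "tool_from_camera" (4x4, takes a point from camera to tool coordinates, whose origin is the TCP and whose axes are the flange's). Camera axes: x right, y up, looking along -z (the intrinsics and any distortion apply to the point x, -y, -z); pixel columns grow to the right and rows downward; lengths in m; the calibration is good to about 2 mm. A picture is of the moment at which its call begins: read the wrist's pose just before it. There is no depth.
- close_job(): hands the job in, once; it reports no verdict.
The state is a dict: "time_s": time; "joint_positions": joint angles; "joint_vel": joint speeds; "effort": joint torques, N m; "eef_pos": TCP position; "tcp_rot": TCP orientation; "force": force on the tool from outside, world axes, zero at the start; "torque": the same for the moment, N m; "gripper_width": finger opening in m.
Only numpy, scipy, OpenCV 4.12 (cv2) and the standard library are available. Lean on these libraries where they do the work, as an engineer would, in place of code of your own. Each camera call takes 0.05 s, during which the arm holds its last target.

## Task

The half-open cupboard door is in the way of the light's door switch, which stands behind the front rail: swing the door wide open, to about square with the front. Then push the roller of the switch lever in just until you feel it click, hold it there about a second without pushing it further in, and let it spring back. Leave the door wide open and the things in and beside the cupboard where they are.

Things in the scene. Friction and masses are not known exactly. Their poses are not given: they have to be found in the camera images.
- cupboard: Fixed white cupboard, 260 deep (own x), 300 wide (own y), 320 high, panels 16 to 18 thick; origin under its centre, own x points into the cupboard (front plane at own x = -130), z up. Open at front, back and above but for the front rail. Floor panel's top at 18. A vertical gripper cannot get at the switch roller: reach in from the front under the rail, tilted about 40 degrees.
- rail (a point): Middle of the lower front edge of the cupboard's front rail, 302 above the worktop. The rail is 18 thick, reaches 70 back into the cupboard and spans its whole width; it hangs over the switch roller.
- door (a joint): Angle of the wooden door in rad: 0 shut, 1.57 square to the front, stop at 1.75; it stays where it is left. Hinged at the cupboard's own +y front edge, it opens towards the robot, clockwise from above. Leaf 280 wide, 16 thick, 20 to 300 above the worktop; bar handle outside near the free edge; inside, a striker bar 40 deep, 140 long at height 126 to 138. Wide open: beyond 1.3.
- door_hinge (a point): The hinge axis of the door at the height of its upper edge (300 above the worktop), in the plane of the leaf's inner face (the face that looks into the cupboard when shut).
- door_edge (a point): Top corner of the door's free edge, in the middle of its thickness, 284 from the hinge axis, 300 above the worktop.
- switch: Fixed roller-lever door switch on the cupboard floor behind the front rail; origin under its foot, below the lever hinge; own x points into the cupboard, z up. Black housing 40 x 60 x 86 behind the lever (own x 14 to 54). Steel lever 22 wide, hinged on the own y axis at own x 0, z 30, leaning forward 15 degrees at rest; pushed at the roller it swings back towards own +x.
- roller (a point): Centre of the white roller, 26 diameter, 32 long along the switch's own y; at rest 22 in front of the switch origin, 130 above the worktop. Pushed to own +x it gives at 0.6 to 1 N for 5 to 20 mm (varies, unseen), then the push needed steps up to about 5 N within a millimetre: the click. From there 1.5 to 5.5 mm more roller travel is right; 6.8 mm more is overtravel, at still only about 6 N.
- plunger (a joint): How far the lever has pushed the switch's plunger in, in m: 0 until the lever meets it, stop at 0.008. It moves 0.6 times as far as the roller. From 0.0008 the contact has changed over (clicked); more than 0.004 is overtravel.
- tub: Loose blue plastic tub 90 x 90 x 76 high with white press-button lid, in the cupboard; origin under its centre. Leave alone.
- bowl: Loose white ceramic pinch bowl, 84 across, 40 high, in the cupboard; origin under its centre. Leave alone.
- dabba: Loose closed round stainless masala dabba, 178 across, 72 high, on the worktop to the right of the cupboard; origin under its centre. Leave alone.
- sieve: Loose small steel sieve, 84 across, 42 high, with a wooden handle along its own -x (200 long over all), on the worktop to the left; origin under the centre of its cup. Leave alone.

How it is judged:
By the outcome, as a careful person would: the job done as asked, in the order asked, and still so for the second after the job is handed in, with the robot touching nothing.
It also fails if it takes over 70 s, if anything falls off the work surface, if the arm or the gripper's body presses on something with over 40 N, if the wrist force passes 120 N, or if a joint passes its speed limit or range.

## Working session

There is one attempt and no reset: what is moved stays moved. The work goes in short steps, Python scripts to look and compute and a shell command to move; the robot and the scene stay as the last step left them, time stands still between calls to the robot, and variables do not carry over. Pictures are saved under pics/ and viewed, and the job is handed in when it is done.

```bash
ls; mkdir -p pics
cat > h.py <<'E'
import numpy as np, cv2
from bench import status, camera, close_job, arm
from scipy.spatial.transform import Rotation as R
E
python3 - <<'E'
from h import *
s=status.observe(); print({k:np.round(v,4).tolist() for k,v in s.items()}); print(arm.tcp_to_grasp)
for n in ["side","top","wrist"]:
    c=camera(n); cv2.imwrite(f"pics/{n}0.png",c["pixels"][:,:,::-1])
    print(n,{k:(np.round(v,4).tolist()) for k,v in c.items() if k!="pixels"})
    np.savez(f"{n}0.npz",**c)
E
```

```text
pics
{'time_s': 0.0, 'joint_positions': [-1.2796, 0.4808, 1.5969, -0.0, 1.0651, -0.0466], 'joint_vel': [0.0011, 0.0006, -0.0002, 0.0005, 0.0002, -0.0002], 'effort': [-0.0017, -95.062, -43.0174, 0.0002, 0.0126, 0.0], 'eef_pos': [0.2153, -0.6128, 0.2307], 'tcp_rot': [-3.0956, -0.528, 0.0002], 'force': [0.0844, 0.0208, 0.1176], 'torque': [-0.0149, 0.01, -0.0023], 'gripper_width': 0.0852}
0.0187
side {'K': [[461.4641, 0.0, 253.237], [0.0, 461.4641, 192.5954], [0.0, 0.0, 1.0]], 'k1': -0.0062, 'position': [1.0812, 0.3258, 1.6102], 'attitude': [0.1918, 0.3669, 2.118]}
top {'K': [[408.0169, 0.0, 264.4085], [0.0, 408.0169, 197.5685], [0.0, 0.0, 1.0]], 'k1': 0.0348, 'position': [0.4669, 0.0476, 1.3929], 'attitude': [0.141, -0.1599, -1.5571]}
wrist {'K': [[285.1494, 0.0, 256.7579], [0.0, 285.1494, 194.3184], [0.0, 0.0, 1.0]], 'k1': -0.0384, 'tool_from_camera': [[-0.0001, 0.9448, 0.3275, 0.0851], [1.0, -0.0001, 0.0007, 0.0005], [0.0007, 0.3275, -0.9448, -0.1421], [0.0, 0.0, 0.0, 1.0]]}
```

View pics/side0.png

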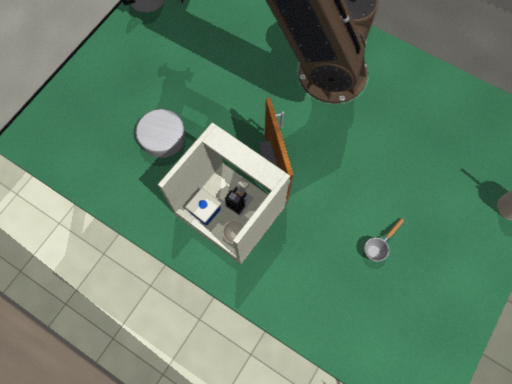

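View pics/top0.png

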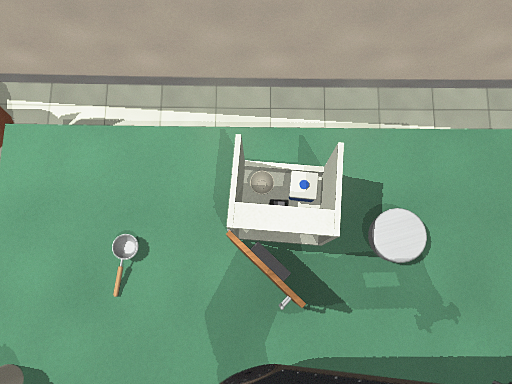

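View pics/wrist0.png

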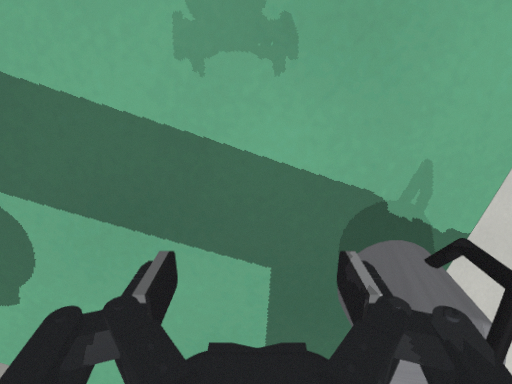

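The top view shows the cupboard at about (285,185), with its front towards the robot. The door runs from its hinge near (230,232) to its free edge near (304,305). The dabba is at (398,235) and the sieve at (125,247). I'll enlarge the top and side views to pick points.

```bash
cat >> h.py <<'E'
def ray(c,u,v):
    K=c["K"];k=float(c["k1"])
    d=np.array([(u-K[0,2])/K[0,0],(v-K[1,2])/K[1,1]])
    p=d.copy()
    for _ in range(20): p=d/(1+k*(p@p))
    dc=np.array([p[0],-p[1],-1.])
    if "position" in c: A=R.from_rotvec(c["attitude"]).as_matrix(); o=np.array(c["position"])
    else: 
        T=c["world_from_camera"]; A=T[:3,:3];o=T[:3,3]
    return o,A@dc
def onz(c,u,v,z):
    o,d=ray(c,u,v); return o+d*(z-o[2])/d[2]
def proj(c,P):
    P=np.atleast_2d(P)
    if "position" in c: A=R.from_rotvec(c["attitude"]).as_matrix(); o=np.array(c["position"])
    else:
        T=c["world_from_camera"]; A=T[:3,:3];o=T[:3,3]
    q=(P-o)@A; x=q[:,0]/-q[:,2]; y=-q[:,1]/-q[:,2]; f=1+float(c["k1"])*(x*x+y*y)
    K=c["K"]; return np.stack([K[0,0]*x*f+K[0,2],K[1,1]*y*f+K[1,2]],1)
def tri(rays):
    A=np.zeros((3,3));b=np.zeros(3)
    for o,d in rays:
        d=d/np.linalg.norm(d);M=np.eye(3)-np.outer(d,d);A+=M;b+=M@o
    p=np.linalg.solve(A,b)
    return p,[np.linalg.norm(np.cross(p-o,d/np.linalg.norm(d))) for o,d in rays]
def load(n): return dict(np.load(n))
def crop(img,x0,y0,x1,y1,s,fn):
    cv2.imwrite(fn,cv2.resize(img[y0:y1,x0:x1,::-1],None,fx=s,fy=s,interpolation=cv2.INTER_CUBIC))
E
python3 - <<'E'
from h import *
crop(load("top0.npz")["pixels"],215,125,355,320,3,"pics/topc.png")
crop(load("side0.npz")["pixels"],155,90,305,265,3.4,"pics/sidec.png")
E
```

```text
(no output)
```

View pics/topc.png

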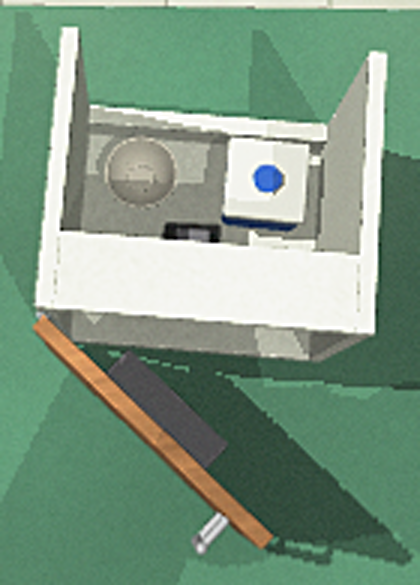

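View pics/sidec.png

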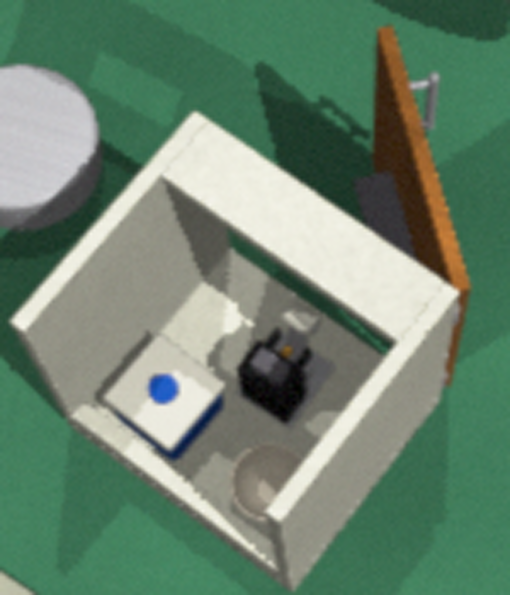

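Run:
```python
from h import *
t=load("top0.npz"); s=load("side0.npz")
T=lambda u,v:(215+(u+.5)/3-.5,125+(v+.5)/3-.5)
S=lambda u,v:(155+(u+.5)/3.4-.5,90+(v+.5)/3.4-.5)
for n,p in dict(fl=(37,308),fr=(374,333),bl=(63,29),br=(385,52)).items(): print("T",n,onz(t,*T(*p),.32).round(4))
for n,p in dict(fl=(459,293),fr=(197,113),br=(13,322)).items(): print("S",n,onz(s,*S(*p),.32).round(4))
print("door T hinge-ish",onz(t,*T(37,318),.3).round(4),"edge corners", [onz(t,*T(*p),.3).round(4) for p in ((262,549),(272,540))])
print("door S edge", [onz(s,*S(*p),.3).round(4) for p in ((379,30),(391,28))], onz(s,*S(465,288),.3).round(4))
print("roller S", onz(s,*S(300,317),.14).round(4), "housing top", [onz(s,*S(*p),.104).round(4) for p in ((262,345),(240,375),(305,372),(285,400))])
print("tub lid S",onz(s,*S(163,390),.08).round(4),"T",onz(t,*T(268,178),.08).round(4))
print("bowl", onz(t,*T(141,172),.058).round(4),onz(s,*S(272,482),.058).round(4))
print("dabba", onz(t,398,235,.072).round(4),"sieve",onz(t,125,247,.04).round(4),onz(t,115,296,.03).round(4))
print("handle bar T", [onz(t,*T(*p),.2).round(4) for p in ((200,546),(218,522))])
```

```text
T fl [0.5944 0.1335 0.32  ]
T fr [ 0.575  -0.1627  0.32  ]
T bl [0.8521 0.1159 0.32  ]
T br [ 0.8333 -0.1799  0.32  ]
S fl [0.598  0.1352 0.32  ]
S fr [ 0.5759 -0.1608  0.32  ]
S br [ 0.833  -0.1804  0.32  ]
door T hinge-ish [0.5878 0.1349 0.3   ] edge corners [array([ 0.3898, -0.0642,  0.3   ]), array([ 0.3974, -0.073 ,  0.3   ])]
door S edge [array([ 0.4011, -0.0722,  0.3   ]), array([ 0.3931, -0.0637,  0.3   ])] [0.5835 0.1343 0.3   ]
roller S [ 0.6386 -0.0119  0.14  ] housing top [array([ 0.6742, -0.0361,  0.104 ]), array([ 0.7131, -0.037 ,  0.104 ]), array([0.6748, 0.0167, 0.104 ]), array([0.7106, 0.016 , 0.104 ])]
tub lid S [ 0.7634 -0.1002  0.08  ] T [ 0.7688 -0.0978  0.08  ]
bowl [0.7794 0.042  0.058 ] [0.7797 0.0437 0.058 ]
dabba [ 0.6041 -0.4013  0.072 ] sieve [0.5606 0.4871 0.04  ] [0.4046 0.5102 0.03  ]
handle bar T [array([ 0.385 , -0.0161,  0.2   ]), array([ 0.407 , -0.0331,  0.2   ])]
```

The cupboard is yawed about -4°, and its front centre is at about (0.586, -0.014). The door hinge is near (0.592, 0.135) and the door stands at about 0.70 rad. The roller is near (0.64, -0.012, 0.13). I'll go up with the claw shut, move over the gap behind the door, and turn so the camera ends up on the robot's side.

```bash
python3 -m jog '[[[0,0,0],[0,0,40],0],[[0,0,0],[0,0,80],0],[[0,0,0],[0,0,120],0],[[0,0,0],[0,0,160],0],[[0,0,0],[0,0,190],0],[[0,0,80],[260,575,190],0],[[0,0,80],[260,575,190],0],[[0,0,80],[260,575,190],0],[[0,0,80],[260,575,190],0],[[0,0,80],[260,575,190],0],[[0,0,80],[260,575,190],0],[[0,0,80],[260,575,190],0],[[0,0,80],[260,575,190],0],[[0,0,80],[260,575,190],0],[[0,0,80],[260,575,190],0],[[0,0,80],[260,575,190],0],[[0,0,80],[260,575,190],0],[[0,0,80],[260,575,190],0],[[0,0,80],[260,575,190],0],[[0,0,80],[260,575,190],0]]'
python3 - <<'E'
from h import *
s=status.observe();print(s["joint_positions"])
E
```

```text
time_s: 1.82
eef_pos: [0.4732, -0.0416, 0.4214]
tcp_rot: [2.033, 2.395, 0.0]
force: [1.9, -1.1, -0.7]
gripper_width: 0.0003
[-1.51513274e-01  7.40433409e-02  1.69565916e+00 -7.13853912e-05
  1.37161971e+00 -3.14872677e-01]
```

```bash
python3 -m jog '[[[0,0,0],[0,-5,-40],0],[[0,0,0],[0,-5,-80],0],[[0,0,0],[0,-5,-120],0],[[0,0,0],[0,-5,-160],0],[[0,0,0],[0,-5,-180],0],[[0,0,0],[0,-5,-180],0],[[0,0,0],[0,-5,-180],0]]'
python3 - <<'E'
from h import *
for n in ["side","top"]:
    c=camera(n); crop(c["pixels"],150,80,370,320,2.5,f"pics/{n}1.png")
print(status.observe()["force"])
E
```

```text
time_s: 2.4
eef_pos: [0.4725, -0.0487, 0.2411]
tcp_rot: [-2.032, -2.394, 0.002]
force: [0.8, -0.1, 1.3]
gripper_width: 0.0001
[ 0.7086053   0.58662298 -0.36344132]
```

View pics/side1.png

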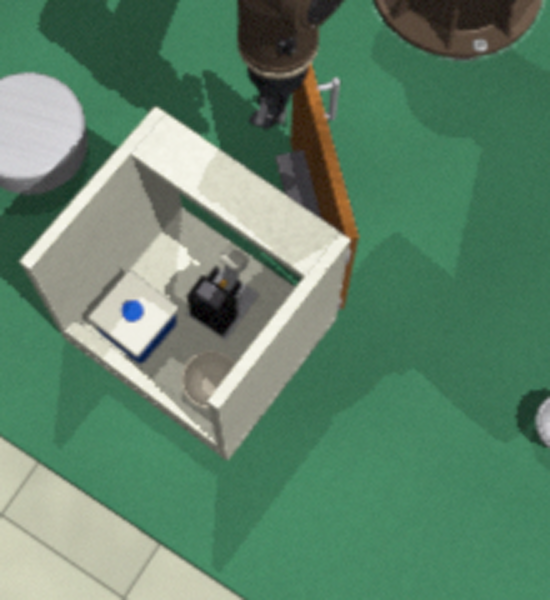

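View pics/top1.png

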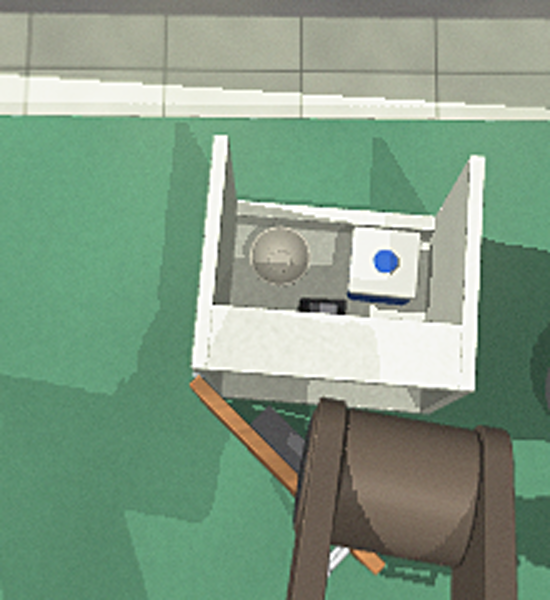

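Both pictures show the fingers between the door leaf and the cupboard, touching nothing. Next I'll work out the push arc.

Run:
```python
from h import *
h=np.array([.592,.135]);b=np.array([.4725,-.0487])
for i,th in enumerate(np.arange(38,97,4)):
    a=np.radians(-94-th);u=np.array([np.cos(a),np.sin(a)]);n=np.array([-u[1],u[0]])
    r=.2-.03*i/14; p=h+r*u+n*.016
    print(th,((p-b)*1000).round(),p.round(3),np.hypot(*p).round(3))
```

```text
38 [-2. 24.] [ 0.47  -0.024] 0.471
42 [-12.  35.] [ 0.461 -0.014] 0.461
46 [-20.  46.] [ 0.452 -0.003] 0.452
50 [-28.  57.] [0.445 0.008] 0.445
54 [-34.  69.] [0.438 0.02 ] 0.439
58 [-40.  81.] [0.432 0.032] 0.434
62 [-45.  93.] [0.428 0.044] 0.43
66 [-49. 105.] [0.424 0.057] 0.427
70 [-52. 118.] [0.421 0.069] 0.426
74 [-54. 130.] [0.419 0.082] 0.426
78 [-55. 143.] [0.417 0.094] 0.428
82 [-55. 155.] [0.417 0.107] 0.431
86 [-55. 168.] [0.418 0.119] 0.434
90 [-53. 180.] [0.419 0.131] 0.439
94 [-51. 192.] [0.421 0.143] 0.445
```

```bash
python3 -m jog '[[[0,0,0],[0,12,0],0],[[0,0,0],[-2,24,0],0],[[0,0,0],[-12,35,0],0],[[0,0,0],[-20,46,0],0],[[0,0,0],[-28,57,0],0],[[0,0,0],[-34,69,0],0],[[0,0,0],[-40,81,0],0],[[0,0,0],[-44,93,0],0],[[0,0,0],[-46,105,0],0]]'
python3 - <<'E'
from h import *
c=camera("side"); crop(c["pixels"],150,80,370,320,2.5,f"pics/side2.png")
E
```

```text
time_s: 3.25
eef_pos: [0.4253, 0.0573, 0.2415]
tcp_rot: [-2.032, -2.396, 0.001]
force: [0.5, -2.7, -0.6]
gripper_width: 0.0
```

View pics/side2.png

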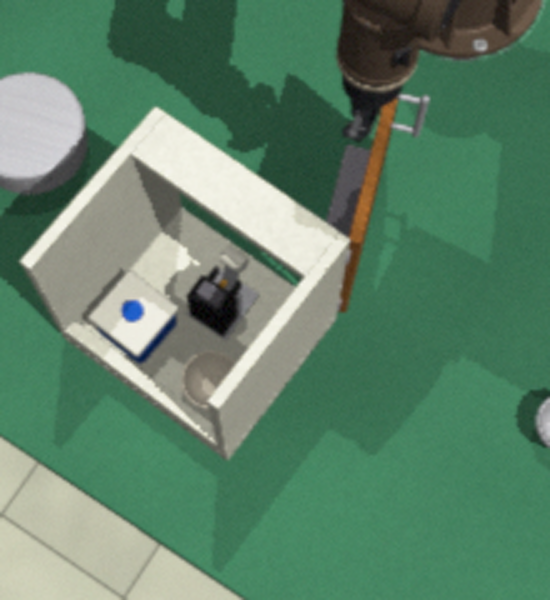

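The door is following at about 66°, so I'll keep pushing.

```bash
python3 -m jog '[[[0,0,0],[-2,12,0],0],[[0,0,0],[-4,24,0],0],[[0,0,0],[-5,36,0],0],[[0,0,0],[-5,48,0],0],[[0,0,0],[-4,60,0],0],[[0,0,0],[-3,70,0],0],[[0,0,0],[-1,80,0],0],[[0,0,0],[0,85,0],0],[[0,0,0],[0,85,0],0],[[0,0,0],[2,75,0],0],[[0,0,0],[4,40,0],0],[[0,0,0],[6,0,40],0],[[0,0,0],[6,-40,80],0],[[0,0,0],[6,-60,120],0],[[0,0,0],[6,-60,120],0],[[0,0,0],[6,-60,120],0]]'
python3 - <<'E'
from h import *
for n in ["side","top"]:
    c=camera(n);np.savez(f"{n}3.npz",**c); crop(c["pixels"],150,80,370,320,2.5,f"pics/{n}3.png")
E
```

```text
time_s: 4.63
eef_pos: [0.4349, -0.0075, 0.3663]
tcp_rot: [2.032, 2.387, 0.006]
force: [0.5, 0.4, -0.0]
gripper_width: -0.0001
```

View pics/side3.png

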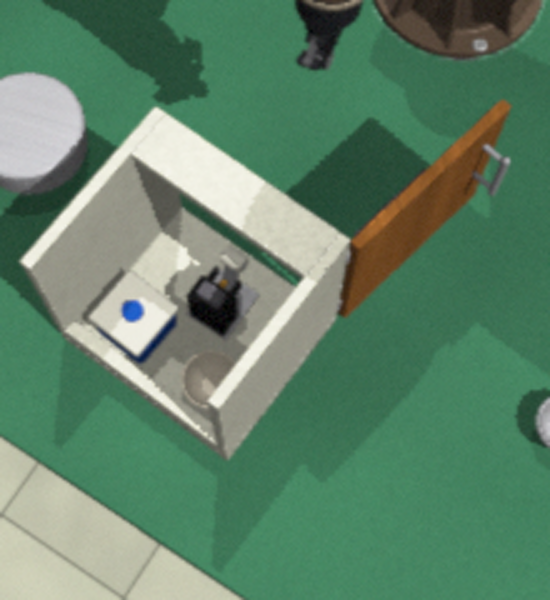

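View pics/top3.png

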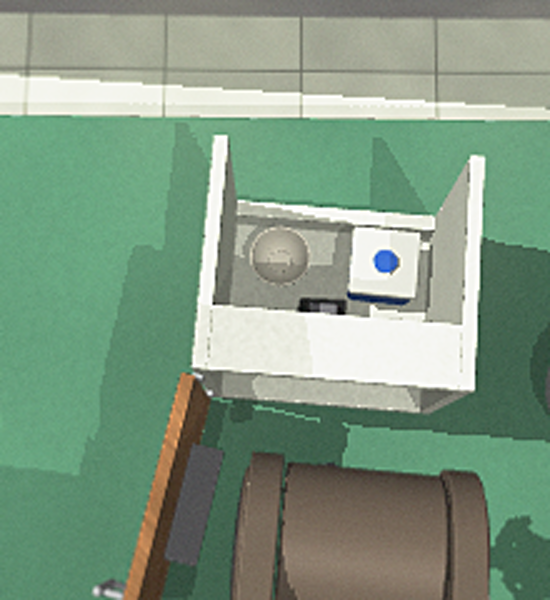

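Run:
```python
from h import *
s=load("side3.npz")
S=lambda u,v:(150+(u+.5)/2.5-.5,80+(v+.5)/2.5-.5)
e=onz(s,*S(505,103),.3);h=np.array([.592,.135])
d=e[:2]-h;print(e,np.hypot(*d),(-94-np.degrees(np.arctan2(d[1],d[0])))%360)
# roller: fine picture of the switch
crop(s["pixels"],215,165,260,220,10,"pics/sw.png")
```

```text
[0.32330128 0.20084327 0.3       ] 0.2766484034358998 99.76873119502955
```

View pics/sw.png

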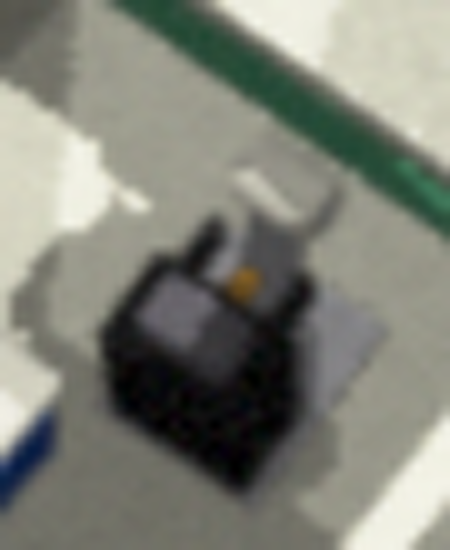

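By the side view the door is at about 98–100°, which is wide open. Next I'll tilt the tool 40°, with the camera on the robot's side, and look at the roller from the front.

Run:
```python
from h import *
s=status.observe();Rc=R.from_rotvec(s["tcp_rot"])
for yaw in (-4,-3):
  for til in (40,):
    t=np.radians(til);x=[-np.cos(t),0,-np.sin(t)];z=[np.sin(t),0,-np.cos(t)];y=np.cross(z,x)
    Rt=R.from_euler('z',yaw,degrees=True)*R.from_matrix(np.stack([x,y,z],1))
    rv=(Rt*Rc.inv()).as_rotvec(degrees=True);print(yaw,rv.round(1),np.linalg.norm(rv))
# in two stages: az turn then tilt
print(Rc.as_matrix().round(3), s["eef_pos"])
```

```text
-4 [-29.1 -31.7  73.4] 85.07337311007798
-3 [-28.9 -32.   74.4] 85.9374067473968
[[-0.16   0.987  0.002]
 [ 0.987  0.16  -0.   ]
 [-0.001  0.002 -1.   ]] [ 0.43322217 -0.00525173  0.3620824 ]
```

```bash
python3 -m jog '[[[-29,-32,74],[30,0,-20],0],[[-29,-32,74],[30,0,-20],0],[[-29,-32,74],[30,0,-20],0],[[-29,-32,74],[30,0,-20],0],[[-29,-32,74],[30,0,-20],0],[[-29,-32,74],[30,0,-20],0],[[-29,-32,74],[30,0,-20],0],[[-29,-32,74],[30,0,-20],0],[[-29,-32,74],[30,0,-20],0],[[-29,-32,74],[30,0,-20],0],[[-29,-32,74],[30,0,-20],0],[[-29,-32,74],[30,0,-20],0],[[-29,-32,74],[30,0,-20],0],[[-29,-32,74],[30,0,-20],0],[[-29,-32,74],[30,0,-20],0],[[-29,-32,74],[30,0,-20],0]]'
cat >> h.py <<'E'
def wcam():
    s=status.observe(); c=camera("wrist"); T=np.eye(4);T[:3,:3]=R.from_rotvec(s["tcp_rot"]).as_matrix();T[:3,3]=s["eef_pos"]
    c=dict(c); c["world_from_camera"]=T@np.array(c["tool_from_camera"]); return c
E
python3 - <<'E'
from h import *
s=status.observe();print(s["joint_positions"].round(3),R.from_rotvec(s["tcp_rot"]).as_matrix().round(3))
c=wcam();np.savez("w4.npz",**c);cv2.imwrite("pics/w4.png",c["pixels"][:,:,::-1])
E
```

```text
time_s: 6.07
eef_pos: [0.4623, -0.0038, 0.3403]
tcp_rot: [0.071, 2.443, -0.029]
force: [-0.8, -0.7, -0.4]
gripper_width: 0.0002
[-0.087 -0.217  2.38   0.06   0.281 -1.651] [[-0.765  0.059  0.641]
 [ 0.044  0.998 -0.039]
 [-0.642 -0.002 -0.766]]
```

View pics/w4.png

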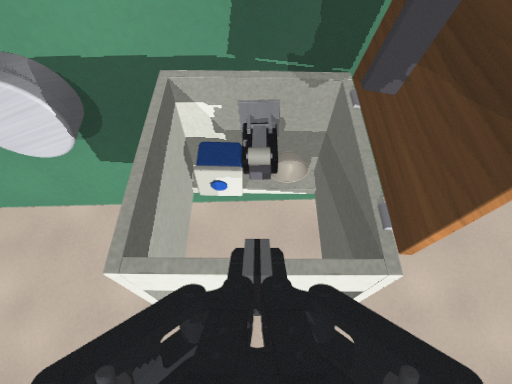

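The wrist view is upside down, as expected. It shows the white roller at about (259,157), in front of the black housing.

Run:
```python
from h import *
c=load("w4.npz");crop(c["pixels"],185,90,335,210,5,"pics/w4c.png")
```

```text
(no output)
```

View pics/w4c.png

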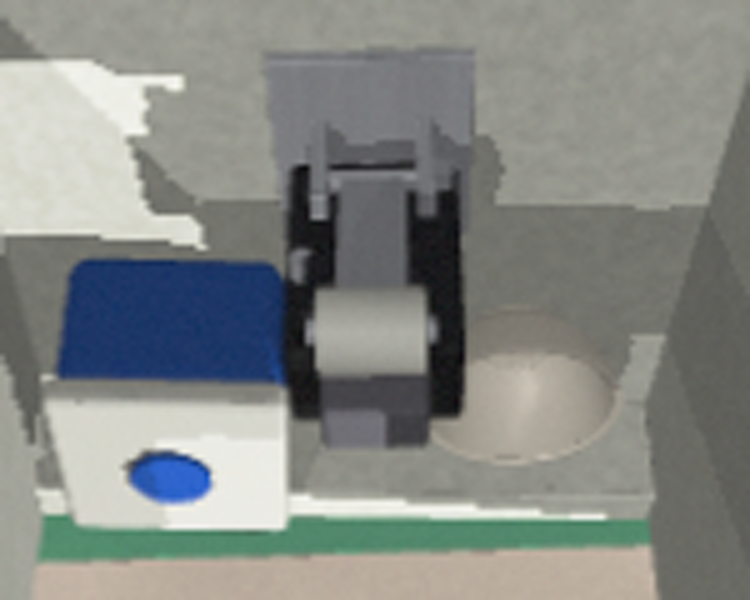

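Run:
```python
from h import *
c=load("w4.npz"); s=load("side3.npz"); W=lambda u,v:(185+(u+.5)/5-.5,90+(v+.5)/5-.5)
print("roller W",onz(c,*W(371,331),.13).round(4))
for p in ((314,331),(430,331)): print(onz(c,*W(*p),.13).round(4))
# foot plate front corners at z~.018
print([onz(c,*W(*p),.02).round(4) for p in ((265,55),(474,48))])
S=lambda u,v:(215+(u+.5)/10-.5,165+(v+.5)/10-.5)
for p in ((288,190),): print(onz(s,*S(*p),.13),tri([ray(s,*S(*p)),ray(c,*W(371,331))]))
print("w->side",[((proj(s,np.append(onz(c,*W(371,331),z)[:2],z))[0]-[215,165])*10).round() for z in (.12,.13,.14)])
# check: rail lower front edge in wrist & cupboard front corners
print("rail mid expected px", proj(c,[[.5855,-.0137,.302],[.592,.135,.3]]).round(1))
```

```text
roller W [ 0.6377 -0.0117  0.13  ]
[ 0.6368 -0.0285  0.13  ]
[0.6387 0.0057 0.13  ]
[array([ 0.6279, -0.0461,  0.02  ]), array([0.629, 0.023, 0.02 ])]
[ 0.63676927 -0.01154288  0.13      ] (array([ 0.63695401, -0.01154791,  0.13059438]), [np.float64(0.0001377765376020865), np.float64(0.00013777653760209654)])
w->side [array([261., 225.]), array([282., 187.]), array([302., 149.])]
rail mid expected px [[254.5 257.7]
 [401.1 254.7]]
```

Two views agree on the roller at (0.637, -0.012, 0.1305), with the switch yawed about -3°. I'll now approach along the tool axis, under the rail, to about 25 mm short of it.

```bash
python3 -m jog '[[[0,0,0],[13,0,-22],0],[[0,0,0],[26,-1,-44],0],[[0,0,0],[39,-1,-66],0],[[0,0,0],[52,-2,-88],0],[[0,0,0],[65,-2,-110],0],[[0,0,0],[78,-3,-132],0],[[0,0,0],[90,-3,-154],0],[[0,0,0],[103,-4,-176],0],[[0,0,0],[116,-4,-200],0],[[0,0,0],[126,-4,-216],0],[[0,0,0],[126,-4,-216],0],[[0,0,0],[126,-4,-216],0],[[0,0,0],[126,-4,-216],0],[[0,0,0],[126,-4,-216],0]]'
python3 - <<'E'
from h import *
s=status.observe();print(s["joint_positions"].round(3),s["force"].round(2))
c=wcam();np.savez("w5.npz",**c);cv2.imwrite("pics/w5.png",c["pixels"][:,:,::-1])
c=camera("side");np.savez("side5.npz",**c); crop(c["pixels"],200,100,320,220,4.5,"pics/side5.png")
E
```

```text
time_s: 7.28
eef_pos: [0.5957, -0.0324, 0.2303]
tcp_rot: [0.061, 2.504, 0.009]
force: [0.1, -0.7, -0.1]
gripper_width: 0.0
[-0.16   0.216  2.266  1.269  0.091 -2.921] [ 0.1  -0.73 -0.12]
```

View pics/w5.png

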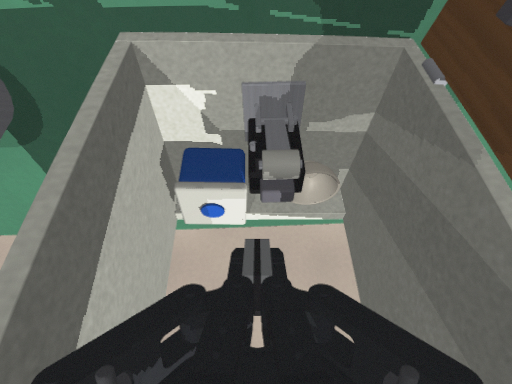

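View pics/side5.png

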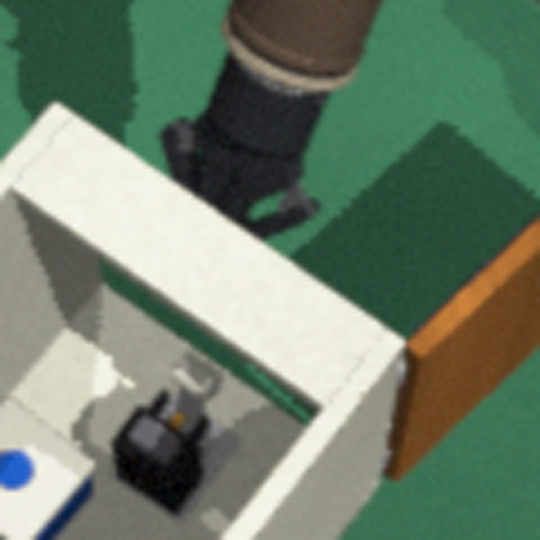

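The wrist ran into joint ranges (j5 = 0.091, j6 = -2.921) because a 40° tilt is collinear with the forearm here. Nothing was touched. I'll check what `arm` offers and work out a tilt or wrist flip that stays in range.

Run:
```python
from h import *
print([a for a in dir(arm) if not a.startswith("__")]); print(arm)
s=status.observe();print(s["eef_pos"],s["tcp_rot"],s["joint_positions"])
```

```text
['IKError', 'tcp_to_grasp']
<Robot object at 0x7fdb3fb63e00>
[ 0.5954136  -0.03249945  0.23045713] [0.06121289 2.50358402 0.00932261] [-0.15968907  0.21536081  2.26698669  1.26948538  0.09109965 -2.92143764]
```

```bash
cat > kin.py <<'E'
from h import *
from scipy.optimize import least_squares
D=[([.2153,-.6128,.2307],[-3.0956,-.528,.0002],[-1.2796,.4808,1.5969]),
([.4732,-.0416,.4214],[2.033,2.395,0],[-.1515,.0740,1.6957]),
([.4623,-.0038,.3403],[.071,2.443,-.029],[-.087,-.217,2.38]),
([.5954,-.0325,.2305],[.0612,2.5036,.0093],[-.1597,.2154,2.267])]
def wc(q,p):
    r0,z0,a,b,c=p
    s=q[1]+q[2]; r=r0+a*np.sin(q[1])+b*np.sin(s+c); z=z0+a*np.cos(q[1])+b*np.cos(s+c)
    return np.array([r*np.cos(q[0]),r*np.sin(q[0]),z])
def res(p):
    o=[]
    for e,rv,q in D:
        o.append(wc(q,p)-(np.array(e)-p[5]*R.from_rotvec(rv).as_matrix()[:,2]))
    o.append([(p[0]-.05)*.01,(p[4])*.01,0]); return np.concatenate(o)
f=least_squares(res,[.1,.4,.5,.5,0.05,.3])
P=f.x
def ik(e,tilt,azi=0):
    t=np.radians(tilt);z=np.array([np.sin(t)*np.cos(azi),np.sin(t)*np.sin(azi),-np.cos(t)])
    w=np.array(e)-P[5]*z
    g=least_squares(lambda q:wc(q,P)-w,[0,.3,2.2]); q=g.x
    fz=np.array([np.sin(q[1]+q[2])*np.cos(q[0]),np.sin(q[1]+q[2])*np.sin(q[0]),np.cos(q[1]+q[2])])
    return q.round(3),(q[1]+q[2]).round(3),"j5 eff",(np.pi-t-(q[1]+q[2])).round(3),"angle",np.arccos(fz@z).round(3),g.cost.round(9)
if __name__=="__main__":
    print(P.round(4),np.abs(f.fun).max())
    for t in (25,30,35,40,45,50,55):
        print(t,[ik((x,-.01,zz),t)[1:5:3] +ik((x,-.01,zz),t)[3:4]for x,zz in ((.59,.123),(.64,.123))])
E
python3 kin.py
```

```text
Traceback (most recent call last):
  File "kin.py", line 16, in <module>
    f=least_squares(res,[.1,.4,.5,.5,0.05,.3])
  File "kin.py", line 14, in res
    o.append(wc(q,p)-(np.array(e)-p[5]*R.from_rotvec(rv).as_matrix()[:,2]))
             ~~^^^^^
  File "kin.py", line 8, in wc
    r0,z0,a,b,c=p
    ^^^^^^^^^^^
ValueError: too many values to unpack (expected 5)
```

```bash
sed -i 's/r0,z0,a,b,c=p$/r0,z0,a,b,c,_,d=p/; s/return np.array(\[r\*np.cos(q\[0\]),r\*np.sin(q\[0\]),z\])/return np.array([r*np.cos(q[0])-d*np.sin(q[0]),r*np.sin(q[0])+d*np.cos(q[0]),z])/; s/0.05,.3\])$/0.05,.3,.03])/' kin.py; python3 kin.py
```

```text
[4.000e-04 3.171e-01 5.970e-01 4.458e-01 7.350e-02 3.711e-01 3.030e-02] 0.0007349744653410796
25 [(np.float64(2.629), 'angle', np.float64(0.077)), (np.float64(2.568), 'angle', np.float64(0.138))]
30 [(np.float64(2.706), 'angle', np.float64(-0.088)), (np.float64(2.641), 'angle', np.float64(-0.023))]
35 [(np.float64(2.796), 'angle', np.float64(-0.265)), (np.float64(2.724), 'angle', np.float64(-0.193))]
40 [(np.float64(2.9), 'angle', np.float64(-0.456)), (np.float64(2.818), 'angle', np.float64(-0.374))]
45 [(np.float64(3.02), 'angle', np.float64(-0.663)), (np.float64(2.922), 'angle', np.float64(-0.566))]
50 [(np.float64(3.156), 'angle', np.float64(-0.887)), (np.float64(3.038), 'angle', np.float64(-0.769))]
55 [(np.float64(3.308), 'angle', np.float64(-1.127)), (np.float64(3.165), 'angle', np.float64(-0.983))]
```

```bash
cat > kin2.py <<'E'
from kin import *
E=R.from_euler
def chain(q): return E('z',q[0])*E('y',q[1]+q[2])*E('z',q[3])*E('y',q[4])*E('z',q[5])
_C=R.from_matrix(np.eye(3))
q1=[-1.2796,.4808,1.5969,0,1.0651,-.0466]
_C=chain(q1).inv()*R.from_rotvec([-3.0956,-.528,.0002])
def fk(q):
    Rt=chain(q)*_C; return wc(q,P)+P[5]*Rt.as_matrix()[:,2],Rt
def rot(tilt,yaw=-3):
    t=np.radians(tilt);x=[-np.cos(t),0,-np.sin(t)];z=[np.sin(t),0,-np.cos(t)]
    return E('z',yaw,degrees=True)*R.from_matrix(np.stack([x,np.cross(z,x),z],1))
LO=[-2.75,-.82,.23,-1.56,.09,-2.92];HI=[2.75,2.05,2.67,4.7,2.69,2.92]
def ikf(e,Rt,q0):
    g=least_squares(lambda q:np.r_[(fk(q)[0]-e)*5,(fk(q)[1]*Rt.inv()).as_rotvec()],q0,bounds=(LO,HI))
    return g.x,g.cost
if __name__=="__main__":
    for q,e,rv in (([-.087,-.217,2.38,.06,.281,-1.651],[.4623,-.0038,.3403],[.071,2.443,-.029]),([-.1597,.2154,2.267,1.2695,.0911,-2.9214],[.5954,-.0325,.2305],[.0612,2.5036,.0093])):
        p,r=fk(q);print(p-e,(r*R.from_rotvec(rv).inv()).as_rotvec().round(4))
    print(_C.as_matrix().round(3))
    for e,t in (((.59,-.009,.123),40),((.64,-.012,.123),40),((.54,-.006,.18),45),((.5,-.005,.22),50),((.48,-.005,.26),55),((.45,0,.3),60),((.43,0,.33),65)):
        q,c=ikf(np.array(e),rot(t),[0,.3,2.4,3.14,.5,1.5]);print(e,t,q.round(3),c)
E
python3 kin2.py
```

```text
[1.72660309e-04 6.69779330e-05 1.27011728e-04] [ 0.0004 -0.0005 -0.0001]
[-6.90601333e-05 -4.84771569e-05 -5.71482087e-05] [-0.0001  0.0001 -0.    ]
[[ 0. -1.  0.]
 [ 1.  0.  0.]
 [-0.  0.  1.]]
(0.59, -0.009, 0.123) 40 [-0.076  0.479  2.42   3.106  0.456  1.584] 1.7038194786469984e-31
(0.64, -0.012, 0.123) 40 [-0.074  0.506  2.311  3.103  0.374  1.59 ] 1.5035143328501358e-26
(0.54, -0.006, 0.18) 45 [-0.081  0.334  2.553  3.101  0.532  1.585] 1.1968205234525786e-30
(0.5, -0.005, 0.22) 50 [-0.095  0.233  2.664  3.086  0.629  1.589] 2.5975566739142822e-15
(0.48, -0.005, 0.26) 55 [-0.097  0.079  2.67   3.078  0.524  1.599] 0.0012154097516587743
(0.45, 0, 0.3) 60 [-0.065 -0.113  2.67   3.14   0.373  1.566] 0.0052515110182509706
(0.43, 0, 0.33) 65 [-0.059 -0.25   2.67   3.174  0.287  1.538] 0.010490403851326617
```

```bash
cat > plan.py <<'E'
from kin2 import *
T=np.array([-.076,.479,2.42,3.106,.456,1.584])
for F in ([-.08,-.2,2.5,3.12,.4,1.584],[-.08,-.1,2.45,3.12,.3,1.584],[-.08,-.3,2.55,3.12,.3,1.584]):
    print(F)
    for k in np.linspace(0,1,6):
        q=np.array(F)*(1-k)+T*k; p,r=fk(q); z=r.as_matrix()[:,2]
        v=np.array([.5855,.302])-p[[0,2]]; zz=z[[0,2]]; 
        print(p.round(3),"tilt",np.degrees(np.arccos(-z[2])).round(1),"rail along/perp",(-v@zz).round(3),(v@np.array([-zz[1],zz[0]])).round(3))
E
python3 plan.py
```

```text
[-0.08, -0.2, 2.5, 3.12, 0.4, 1.584]
[ 0.544 -0.01   0.461] tilt 71.1 rail along/perp -0.091 -0.137
[ 0.568 -0.011  0.4  ] tilt 64.9 rail along/perp -0.057 -0.081
[ 0.586 -0.011  0.335] tilt 58.7 rail along/perp -0.017 -0.028
[ 0.596 -0.011  0.266] tilt 52.5 rail along/perp 0.03 0.022
[ 0.597 -0.01   0.195] tilt 46.2 rail along/perp 0.082 0.069
[ 0.59  -0.009  0.123] tilt 40.0 rail along/perp 0.14 0.111
[-0.08, -0.1, 2.45, 3.12, 0.3, 1.584]
[ 0.564 -0.012  0.404] tilt 62.5 rail along/perp -0.066 -0.081
[ 0.58  -0.013  0.352] tilt 58.0 rail along/perp -0.031 -0.039
[ 0.591 -0.012  0.297] tilt 53.5 rail along/perp 0.008 0.001
[ 0.597 -0.012  0.24 ] tilt 49.0 rail along/perp 0.049 0.039
[ 0.596 -0.01   0.182] tilt 44.5 rail along/perp 0.093 0.076
[ 0.59  -0.009  0.123] tilt 40.0 rail along/perp 0.14 0.111
[-0.08, -0.3, 2.55, 3.12, 0.3, 1.584]
[ 0.495 -0.007  0.445] tilt 68.3 rail along/perp -0.137 -0.099
[ 0.528 -0.009  0.393] tilt 62.6 rail along/perp -0.092 -0.054
[ 0.556 -0.01   0.334] tilt 57.0 rail along/perp -0.042 -0.01
[ 0.576 -0.01   0.268] tilt 51.3 rail along/perp 0.014 0.032
[ 0.588 -0.01   0.198] tilt 45.7 rail along/perp 0.074 0.073
[ 0.59  -0.009  0.123] tilt 40.0 rail along/perp 0.14 0.111
```

```bash
cat > plan2.py <<'E'
from plan import *
print('----')
W=[[-.08,-.3,2.55,3.12,.3,1.584],[-.08,-.2,2.6,3.12,.25,1.584],[-.08,0,2.63,3.12,.3,1.584],[-.08,.2,2.6,3.12,.45,1.584],T]
for a,b in zip(W[:-1],W[1:]):
    for k in np.linspace(0,1,4):
        q=np.array(a)*(1-k)+np.array(b)*k; p,r=fk(q); z=r.as_matrix()[:,2]
        v=np.array([.5855,.302])-p[[0,2]]; zz=z[[0,2]]
        print(p.round(3),"tilt",np.degrees(np.arccos(-z[2])).round(1),"rail along/perp",(-v@zz).round(3),(v@np.array([-zz[1],zz[0]])).round(3))
E
python3 plan2.py | sed -n '/----/,$p'
```

```text
----
[ 0.495 -0.007  0.445] tilt 68.3 rail along/perp -0.137 -0.099
[ 0.489 -0.007  0.412] tilt 64.4 rail along/perp -0.135 -0.057
[ 0.48  -0.006  0.38 ] tilt 60.6 rail along/perp -0.13 -0.016
[ 0.47  -0.005  0.349] tilt 56.8 rail along/perp -0.122 0.024
[ 0.47  -0.005  0.349] tilt 56.8 rail along/perp -0.122 0.024
[ 0.469 -0.005  0.317] tilt 53.4 rail along/perp -0.103 0.058
[ 0.465 -0.005  0.286] tilt 49.9 rail along/perp -0.081 0.09
[ 0.46  -0.004  0.255] tilt 46.5 rail along/perp -0.058 0.121
[ 0.46  -0.004  0.255] tilt 46.5 rail along/perp -0.058 0.121
[ 0.475 -0.005  0.242] tilt 46.1 rail along/perp -0.038 0.12
[ 0.489 -0.006  0.227] tilt 45.7 rail along/perp -0.017 0.121
[ 0.502 -0.006  0.211] tilt 45.4 rail along/perp 0.005 0.123
[ 0.502 -0.006  0.211] tilt 45.4 rail along/perp 0.005 0.123
[ 0.534 -0.007  0.186] tilt 43.6 rail along/perp 0.048 0.117
[ 0.563 -0.008  0.157] tilt 41.8 rail along/perp 0.093 0.113
[ 0.59  -0.009  0.123] tilt 40.0 rail along/perp 0.14 0.111
```

```bash
cat > plan3.py <<'E'
from kin2 import *
import sys
s=status.observe(); q0=s["joint_positions"]
W=[q0,[-.13,.05,2.36,1.27,.25,-2.75],[-.085,-.3,2.5,1.6,.35,-2.0],[-.08,-.3,2.55,3.12,.3,1.584]]
N=[1,3,13]
pts=[]
for a,b,n in zip(W[:-1],W[1:],N):
    for k in range(1,n+1): pts.append(np.array(a)+(np.array(b)-a)*k/n)
p0,r0=fk(q0)
prev=r0;base=(p0,r0)
for i,q in enumerate(pts):
    p,r=fk(q)
    print(i,"rv",(r*base[1].inv()).as_rotvec(degrees=True).round(0).astype(int).tolist(),((p-base[0])*1000).round(0).astype(int).tolist(),"step",np.degrees((r*prev.inv()).magnitude()).round(1),"tcp",p.round(3),"j",q.round(2)[3:], "camera",(p+r.apply([.085,0,-.142])).round(2))
    prev=r
    if i in (5,10): base=(p,r);print("-- new call")
E
python3 plan3.py
```

```text
0 rv [12, -2, -1] [-62, 82, 44] step 12.5 tcp [0.534 0.049 0.275] j [ 1.27  0.25 -2.75] camera [0.38 0.04 0.33]
1 rv [27, -5, -14] [-84, 107, 87] step 19.6 tcp [0.512 0.074 0.318] j [ 1.38  0.28 -2.5 ] camera [0.36 0.09 0.37]
2 rv [42, -7, -25] [-108, 130, 128] step 19.5 tcp [0.487 0.097 0.359] j [ 1.49  0.32 -2.25] camera [0.33 0.13 0.42]
3 rv [58, -7, -36] [-135, 151, 167] step 19.5 tcp [0.46  0.119 0.397] j [ 1.6   0.35 -2.  ] camera [0.31 0.16 0.46]
4 rv [74, -5, -52] [-128, 148, 176] step 22.3 tcp [0.467 0.116 0.406] j [ 1.72  0.35 -1.72] camera [0.33 0.16 0.5 ]
5 rv [90, -1, -67] [-122, 144, 184] step 22.3 tcp [0.473 0.111 0.415] j [ 1.83  0.34 -1.45] camera [0.36 0.15 0.53]
-- new call
6 rv [19, 4, -12] [6, -6, 8] step 22.3 tcp [0.479 0.105 0.423] j [ 1.95  0.34 -1.17] camera [0.38 0.13 0.55]
7 rv [37, 7, -23] [11, -14, 15] step 22.3 tcp [0.485 0.097 0.43 ] j [ 2.07  0.33 -0.9 ] camera [0.39 0.09 0.57]
8 rv [57, 11, -34] [16, -23, 21] step 22.3 tcp [0.489 0.089 0.436] j [ 2.18  0.33 -0.62] camera [0.4  0.06 0.57]
9 rv [76, 14, -44] [20, -33, 27] step 22.3 tcp [0.493 0.079 0.441] j [ 2.3   0.33 -0.35] camera [0.4  0.02 0.57]
10 rv [96, 17, -54] [23, -43, 31] step 22.3 tcp [0.496 0.068 0.446] j [ 2.42  0.32 -0.07] camera [ 0.4  -0.01  0.55]
-- new call
11 rv [20, 2, -10] [2, -12, 3] step 22.3 tcp [0.499 0.056 0.449] j [2.54 0.32 0.21] camera [ 0.39 -0.04  0.53]
12 rv [40, 3, -20] [3, -24, 5] step 22.3 tcp [0.5   0.044 0.45 ] j [2.65 0.32 0.48] camera [ 0.37 -0.05  0.5 ]
13 rv [60, 4, -30] [4, -36, 5] step 22.3 tcp [0.5   0.031 0.451] j [2.77 0.31 0.76] camera [ 0.36 -0.05  0.47]
14 rv [80, 5, -39] [3, -49, 5] step 22.3 tcp [0.499 0.018 0.45 ] j [2.89 0.31 1.03] camera [ 0.34 -0.04  0.44]
15 rv [100, 5, -48] [1, -62, 3] step 22.3 tcp [0.498 0.006 0.448] j [3.   0.3  1.31] camera [ 0.34 -0.02  0.43]
16 rv [121, 4, -56] [-1, -75, 0] step 22.3 tcp [ 0.495 -0.007  0.445] j [3.12 0.3  1.58] camera [0.33 0.   0.42]
```

The fitted kinematics match the robot to 0.2 mm. They show that the 40° push pose needs j4 near π, so I'll pull back and flip the wrist above and in front of the cupboard.

```bash
python3 -m jog '[[[6,-1,0],[-35,35,15],0],[[12,-2,-1],[-62,82,44],0],[[12,-2,-1],[-62,82,44],0],[[27,-5,-14],[-84,107,87],0],[[27,-5,-14],[-84,107,87],0],[[27,-5,-14],[-84,107,87],0],[[42,-7,-25],[-108,130,128],0],[[42,-7,-25],[-108,130,128],0],[[42,-7,-25],[-108,130,128],0],[[58,-7,-36],[-135,151,167],0],[[58,-7,-36],[-135,151,167],0],[[58,-7,-36],[-135,151,167],0],[[74,-5,-52],[-128,148,176],0],[[74,-5,-52],[-128,148,176],0],[[74,-5,-52],[-128,148,176],0],[[90,-1,-67],[-122,144,184],0],[[90,-1,-67],[-122,144,184],0],[[90,-1,-67],[-122,144,184],0],[[90,-1,-67],[-122,144,184],0],[[90,-1,-67],[-122,144,184],0]]'
python3 - <<'E'
from h import *
s=status.observe();print(s["joint_positions"].round(3))
E
```

```text
time_s: 9.05
eef_pos: [0.472, 0.1112, 0.4146]
tcp_rot: [1.976, 1.454, 1.365]
force: [-0.9, 0.3, 0.1]
gripper_width: 0.0002
[-0.094 -0.301  2.515  1.85   0.357 -1.465]
```

```bash
python3 -m jog '[[[19,4,-12],[6,-6,8],0],[[19,4,-12],[6,-6,8],0],[[19,4,-12],[6,-6,8],0],[[37,7,-23],[11,-14,15],0],[[37,7,-23],[11,-14,15],0],[[37,7,-23],[11,-14,15],0],[[57,11,-34],[16,-23,21],0],[[57,11,-34],[16,-23,21],0],[[57,11,-34],[16,-23,21],0],[[76,14,-44],[20,-33,27],0],[[76,14,-44],[20,-33,27],0],[[76,14,-44],[20,-33,27],0],[[96,17,-54],[23,-43,31],0],[[96,17,-54],[23,-43,31],0],[[96,17,-54],[23,-43,31],0],[[96,17,-54],[23,-43,31],0],[[96,17,-54],[23,-43,31],0]]'; python3 -m jog '[[[20,2,-10],[2,-12,3],0],[[20,2,-10],[2,-12,3],0],[[20,2,-10],[2,-12,3],0],[[40,3,-20],[3,-24,5],0],[[40,3,-20],[3,-24,5],0],[[40,3,-20],[3,-24,5],0],[[60,4,-30],[4,-36,5],0],[[60,4,-30],[4,-36,5],0],[[60,4,-30],[4,-36,5],0],[[80,5,-39],[3,-49,5],0],[[80,5,-39],[3,-49,5],0],[[80,5,-39],[3,-49,5],0],[[100,5,-48],[1,-62,3],0],[[100,5,-48],[1,-62,3],0],[[100,5,-48],[1,-62,3],0],[[121,4,-56],[-1,-75,0],0],[[121,4,-56],[-1,-75,0],0],[[121,4,-56],[-1,-75,0],0],[[121,4,-56],[-1,-75,0],0],[[121,4,-56],[-1,-75,0],0]]'
cat > plan4.py <<'E'
from kin2 import *
s=status.observe();q0=s["joint_positions"];print(q0.round(3))
p0,r0=s["eef_pos"],R.from_rotvec(s["tcp_rot"])
T=ikf(np.array([.59,-.0095,.123]),rot(40),[-.08,.48,2.42,3.1,.45,1.58])[0]
prev=r0
for q in [[-.08,-.2,2.6,3.11,.25,1.584],[-.08,0,2.63,3.11,.3,1.584],[-.08,.1,2.62,3.11,.375,1.584],[-.08,.2,2.6,3.11,.45,1.584],[-.078,.34,2.51,3.11,.45,1.584],T]:
    p,r=fk(q);print((r*r0.inv()).as_rotvec(degrees=True).round(0).astype(int).tolist(),((p-p0)*1000).round(0).astype(int).tolist(),p.round(3),np.degrees((r*prev.inv()).magnitude()).round(1));prev=r
E
python3 plan4.py
```

```text
time_s: 10.47
eef_pos: [0.4951, 0.0686, 0.4457]
tcp_rot: [-2.085, 0.832, -1.292]
force: [-1.0, -0.2, 0.2]
gripper_width: 0.0002
time_s: 12.13
eef_pos: [0.4944, -0.0068, 0.4459]
tcp_rot: [0.062, 1.952, -0.038]
force: [0.3, -1.3, 0.2]
gripper_width: 0.0002
[-0.109 -0.307  2.548  2.983  0.292  1.707]
[0, 11, 0] [-25, 2, -97] [ 0.47  -0.004  0.349] 11.3
[1, 22, 0] [-34, 4, -191] [ 0.46  -0.003  0.255] 10.3
[1, 22, 0] [-16, 3, -213] [ 0.479 -0.004  0.232] 0.9
[1, 23, 0] [8, 2, -234] [ 0.502 -0.005  0.211] 0.3
[1, 26, 0] [53, -1, -275] [ 0.548 -0.007  0.171] 2.9
[1, 28, 1] [96, -3, -323] [ 0.59  -0.01   0.123] 2.5
```

Every waypoint was tracked and the wrist is now flipped. Next I'll come down in front of the cupboard and in under the rail, stopping about 25 mm short of the roller.

```bash
python3 -m jog '[[[0,4,0],[-8,1,-33],0],[[0,8,0],[-17,1,-65],0],[[0,11,0],[-25,2,-97],0],[[0,15,0],[-28,3,-130],0],[[1,19,0],[-31,4,-160],0],[[1,22,0],[-34,4,-191],0],[[1,22,0],[-16,3,-213],0],[[1,23,0],[8,2,-234],0],[[1,24,0],[30,1,-254],0],[[1,26,0],[53,-1,-275],0],[[1,27,0],[73,-2,-299],0],[[1,28,1],[94,-3,-323],0],[[1,28,1],[94,-3,-323],0],[[1,28,1],[94,-3,-323],0],[[1,28,1],[94,-3,-323],0]]'
python3 - <<'E'
from h import *
s=status.observe();print(s["joint_positions"].round(3),s["force"].round(2))
c=wcam();np.savez("w6.npz",**c);cv2.imwrite("pics/w6.png",c["pixels"][:,:,::-1])
c=camera("side");np.savez("side6.npz",**c); crop(c["pixels"],200,100,320,220,4.5,"pics/side6.png")
E
```

```text
time_s: 13.38
eef_pos: [0.5881, -0.0097, 0.123]
tcp_rot: [0.044, 2.443, -0.027]
force: [-0.7, 0.9, 0.7]
gripper_width: 0.0001
[-0.081  0.478  2.425  3.094  0.461  1.576] [-0.68  0.88  0.7 ]
```

View pics/w6.png

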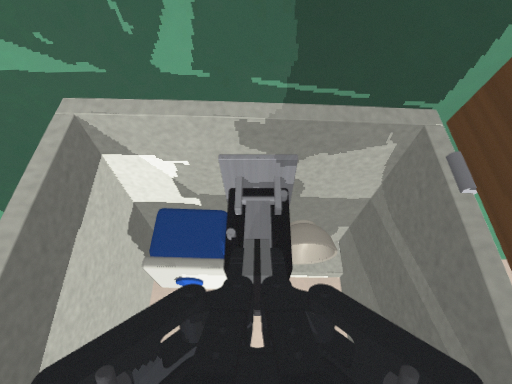

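View pics/side6.png

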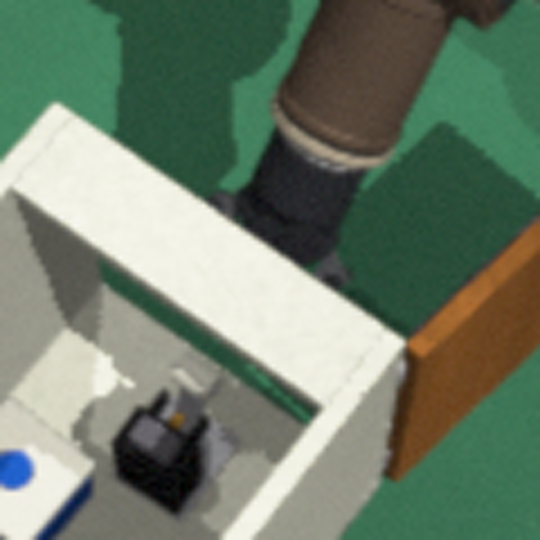

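The fingers are aligned with the roller and about 25 mm short of it. I'll move closer, then read the force noise.

```bash
python3 -m jog '[[[0,0,0],[5,0,0],0],[[0,0,0],[10,-1,0],0],[[0,0,0],[15,-1,0],0],[[0,0,0],[18,-1,0],0],[[0,0,0],[18,-1,0],0],[[0,0,0],[18,-1,0],0]]'
cat > fm.py <<'E'
from h import *
F=[];X=[]
for i in range(8):
    camera("top"); s=status.observe();F.append(s["force"]);X.append(s["eef_pos"])
print("F",np.mean(F,0).round(2),np.std(F,0).round(2),"x",(np.mean(X,0)*1000).round(2),"t",s["time_s"])
E
python3 fm.py
```

```text
time_s: 13.98
eef_pos: [0.6072, -0.0108, 0.123]
tcp_rot: [0.046, 2.442, -0.027]
force: [-0.4, 0.2, -0.6]
gripper_width: 0.0001
F [ 0.1  -0.11 -0.04] [0.53 0.49 0.56] x [606.79 -10.8  122.8 ] t 14.3833
```

```bash
for i in 1 2 3; do python3 -m jog '[[[0,0,0],[1,0,0],0],[[0,0,0],[2,0,0],0],[[0,0,0],[3,0,0],0],[[0,0,0],[3,0,0],0],[[0,0,0],[3,0,0],0]]' >/dev/null; python3 fm.py; done
```

```text
F [ 0.25 -0.07  0.1 ] [0.35 0.38 0.3 ] x [609.97 -10.82 122.89] t 15.2
F [ 0.34  0.   -0.2 ] [0.6  0.42 0.32] x [612.97 -10.82 122.89] t 16.0167
F [-0.25  0.18 -0.13] [0.58 0.39 0.4 ] x [615.96 -10.81 122.9 ] t 16.8333
```

```bash
for i in 1 2 3; do python3 -m jog '[[[0,0,0],[1,0,0],0],[[0,0,0],[2,0,0],0],[[0,0,0],[2,0,0],0],[[0,0,0],[2,0,0],0]]' >/dev/null; python3 fm.py; done
```

```text
F [-0.79  0.    0.15] [0.4  0.28 0.57] x [617.94 -10.83 122.88] t 17.5667
F [-1.04 -0.04  0.33] [0.55 0.47 0.4 ] x [619.97 -10.83 122.89] t 18.3
F [-0.8  -0.31  0.42] [0.69 0.43 0.51] x [621.97 -10.83 122.9 ] t 19.0333
```

The roller makes contact at TCP x ≈ 617 mm, giving about 0.9 N. I'll continue in small steps.

```bash
for i in 1 2; do python3 -m jog '[[[0,0,0],[1,0,0],0],[[0,0,0],[1.5,0,0],0],[[0,0,0],[1.5,0,0],0]]' >/dev/null; python3 fm.py; done
```

```text
F [-0.72  0.32  0.58] [0.35 0.46 0.57] x [623.5  -10.83 122.91] t 19.6833
F [-1.16  0.11  0.51] [0.6  0.43 0.7 ] x [624.99 -10.83 122.9 ] t 20.3333
```

```bash
python3 -c "
from h import *
c=wcam();crop(c['pixels'],160,130,360,330,3,'pics/w7.png')"
```

```text
(no output)
```

View pics/w7.png

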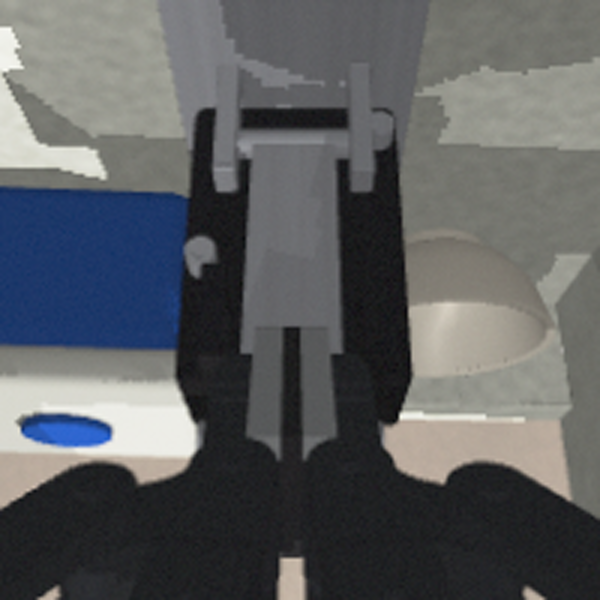

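The fingertips are centred on the lever, in front of the roller. I'll continue.

```bash
for i in 1 2; do python3 -m jog '[[[0,0,0],[1,0,0],0],[[0,0,0],[1.5,0,0],0],[[0,0,0],[1.5,0,0],0]]' >/dev/null; python3 fm.py; done
```

```text
F [-1.1  -0.03  0.81] [0.49 0.42 0.34] x [626.5  -10.83 122.91] t 21.0333
F [-1.14  0.06  0.96] [0.24 0.47 0.32] x [628.   -10.82 122.9 ] t 21.6833
```

```bash
for i in 1 2; do python3 -m jog '[[[0,0,0],[1,0,-0.5],0],[[0,0,0],[1.5,0,-1],0],[[0,0,0],[1.5,0,-1],0]]' >/dev/null; python3 fm.py; done
```

```text
F [-0.73  0.15  0.18] [0.56 0.45 0.76] x [629.46 -10.82 121.85] t 22.3333
F [-0.89  0.28  0.19] [0.64 0.48 0.54] x [630.99 -10.83 120.88] t 22.9833
```

```bash
for i in 1 2; do python3 -m jog '[[[0,0,0],[1,0,0],0],[[0,0,0],[1.5,0,0],0],[[0,0,0],[1.5,0,0],0]]' >/dev/null; python3 fm.py; done
```

```text
F [-1.   -0.26  0.47] [0.45 0.31 0.47] x [632.52 -10.83 120.93] t 23.6333
F [-0.98  0.11  0.59] [0.3  0.52 0.29] x [634.   -10.83 120.9 ] t 24.2833
```

```bash
for i in 1 2; do python3 -m jog '[[[0,0,0],[1,0,0],0],[[0,0,0],[1,0,0],0],[[0,0,0],[1,0,0],0]]' >/dev/null; python3 fm.py; done
```

```text
F [-3.72 -0.04  1.48] [0.38 0.38 0.66] x [634.86 -10.82 120.83] t 24.9333
F [-5.58  0.31  2.36] [0.37 0.55 0.28] x [635.7  -10.81 120.74] t 25.5833
```

The click is clear: the force steps from 1.0 to 5.6 N starting at x ≈ 634.2 mm. I'll go about 1.7 mm more, to 3.2 mm past the onset, then hold still for a second.

```bash
python3 -m jog '[[[0,0,0],[1,0,0],0],[[0,0,0],[1.8,0,0],0],[[0,0,0],[1.8,0,0],0],[[0,0,0],[1.8,0,0],0],[[0,0,0],[1.8,0,0],0],[[0,0,0],[1.8,0,0],0],[[0,0,0],[1.8,0,0],0],[[0,0,0],[1.8,0,0],0],[[0,0,0],[1.8,0,0],0]]'; python3 fm.py
```

```text
time_s: 26.33
eef_pos: [0.6374, -0.0108, 0.1207]
tcp_rot: [0.046, 2.443, -0.027]
force: [-5.5, 0.1, 2.1]
gripper_width: -0.0001
F [-5.92 -0.15  2.44] [0.48 0.53 0.45] x [637.43 -10.81 120.7 ] t 26.7333
```

It held at 637.4 mm, 5.9 N, for about 1 s. Now I'll release straight back and look.

```bash
python3 -m jog '[[[0,0,0],[-3,0,0],0],[[0,0,0],[-8,0,0],0],[[0,0,0],[-14,0,0],0],[[0,0,0],[-20,0,0],0],[[0,0,0],[-28,0,0],0],[[0,0,0],[-38,1,0],0],[[0,0,0],[-47,1,2],0],[[-0,-1,0],[-67,2,26],0],[[0,-2,0],[-87,3,50],0],[[0,-4,0],[-110,4,70],0],[[0,-5,0],[-132,5,91],0],[[0,-6,0],[-156,6,112],0],[[0,-6,0],[-174,7,134],0],[[0,-9,0],[-171,7,165],0],[[0,-13,0],[-168,6,195],0],[[0,-17,0],[-165,5,228],0],[[0,-17,0],[-165,5,228],0],[[0,-17,0],[-165,5,228],0]]'
python3 - <<'E'
from h import *
print(status.observe()["joint_positions"].round(3))
c=wcam();np.savez("w8.npz",**c);cv2.imwrite("pics/w8.png",c["pixels"][:,:,::-1])
for n in ["side","top"]:
    c=camera(n);np.savez(f"{n}8.npz",**c); crop(c["pixels"],150,80,370,320,2.5,f"pics/{n}8.png")
E
```

```text
time_s: 28.23
eef_pos: [0.4721, -0.0059, 0.3501]
tcp_rot: [0.046, 2.142, -0.02]
force: [0.8, -0.3, -0.1]
gripper_width: 0.0
[-0.153 -0.198  2.603  2.782  0.277  1.861]
```

View pics/side8.png

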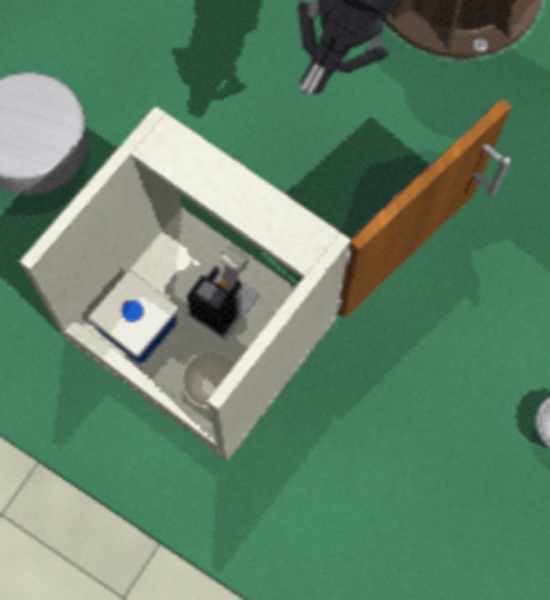

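View pics/w8.png

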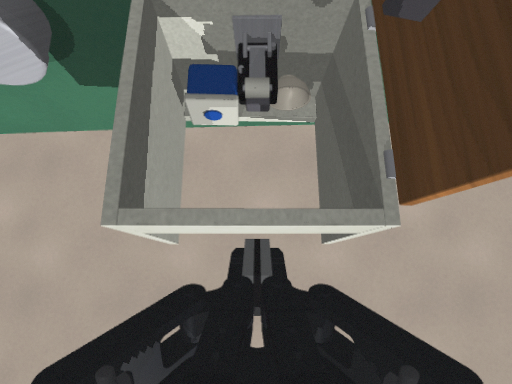

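The door is still wide open and the roller looks as it did at rest. I'll check this with a picture difference against the earlier views.

Run:
```python
from h import *
for a,b,n,bx in (("side0","side8","cupboard inside",(180,150,265,260)),("side3","side8","door",(285,115,360,210)),("side0","side8","sieve",(355,210,410,270)),("side0","side8","dabba",(130,105,190,160))):
    x0,y0,x1,y1=bx;d=np.abs(load(a+".npz")["pixels"].astype(int)-load(b+".npz")["pixels"])[y0:y1,x0:x1].max(2)
    print(n,(d>40).sum(),d.mean().round(1))
c=load("w8.npz");crop(c["pixels"],200,50,310,130,6,"pics/w8c.png")
```

```text
cupboard inside 381 6.2
door 0 7.3
sieve 0 3.2
dabba 1 5.3
```

View pics/w8c.png

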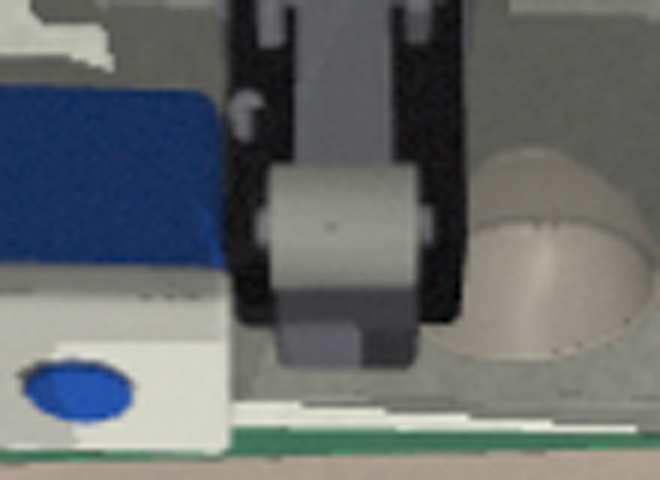

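Run:
```python
from h import *
d=np.abs(load("side3.npz")["pixels"].astype(int)-load("side8.npz")["pixels"])[150:260,180:265].max(2);print((d>40).sum(),d.mean())
c=load("w8.npz");print("roller",onz(c,200+343.5/6-.5,50+228/6-.5,.1305).round(4))
close_job();print("closed",status.observe()["time_s"])
```

```text
0 3.857647058823529
roller [ 0.637  -0.0119  0.1305]
the job is handed in; nothing more can be done
the job is handed in; nothing more can be done
```

The door is wide open, the switch was clicked, held and let go, and the job is handed in. The last reading before hand-in showed 28.2 s on the robot's clock.

- **Door:** I pushed it from the inside with closed fingers. It stands at about 98–100° by the side camera, a little past square and near its 1.75 rad stop.
- **First reach:** My first reach under the rail ran into the wrist joint limits without touching anything. I pulled back, flipped the wrist, and came in again tilted 40°.
- **Switch:** The roller gave at about 1 N for 17 mm, then the force stepped to 5.6 N, which was the click. I stopped about 3.2 mm past where that step began, at 5.9 N. I held still for about 1 s, then released straight back.
- **Last checks:** The roller is back at its rest point, within about 1 mm. After the push, the door and everything inside the cupboard showed no change against the picture taken just before it. The sieve and dabba match the first picture.
- **One check that differed:** The cupboard interior differs from the very first picture by 381 pixels. It is identical before and after the switch push, so I put this down to shadow from moving the door.

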